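Unload the gold panel from the gluing press

TASK

Swing the clamp bar of the gluing press right up and over, so that it leans back open by itself, and only then slide the gold panel along its channel, out from beneath the bar, until its front end has pushed the blue buffer plate fully home against its stop. Leave the panel there and the bar open; the gold face dents, so never push or press the panel harder than about 4 kg, and do not disturb the other things on the table.

Things in the scene. Friction and masses are not known exactly. Their poses are not given: they have to be found in the camera images.
- press_bed: Fixed wooden press bed, x -65 to +85, y -180 to +180 mm. Origin: on the table under the channel's middle, z up. The channel runs along its y axis between x -49 and +49 mm; floor at z 18 mm; rails beside it 12 mm wide, tops at z 26 mm, flush with the panel's face. The panel travels towards -y, to the buffer.
- end_block (a point): Middle of the inner face of the fixed block that closes the channel's +y end (bed y +160 to +180 mm, top at bed z 34 mm; this point is at y +160, z 26 mm). The panel's rear end starts against it, so its rear edge is out of reach until the panel has been drawn forward.
- clamp_bar (a joint): Angle of the clamp bar: 0 closed, lying on the panel (slightly below 0 without panel), 1.57 upright, 1.95 open against its stop. Aluminium bar 30 mm wide, 14 mm thick, about 0.4 kg, hinge damped, no latch or spring. Below about 1.4 it falls shut; past about 1.65 it sinks open by itself and stays.
- bar_hinge (a point): Point on the hinge axis, midway across the bar's width: bed x +68, y +115, z +33 mm. The axis is parallel to the bed's y axis. Two steel cheeks, up to bed z 48 mm, stand beside it.
- bar_handle (a point): Middle of the bar's red handle rod: 14 mm thick, 80 mm long, parallel to the bed's y axis, on two posts (60 mm free between them). Closed, it lies 158 mm from the hinge towards bed -x, 41 mm above the hinge axis and 34 mm above the bar's top face. It swings up and over towards bed +x. The rod can turn between gripping fingers.
- panel: Loose flat rigid panel, gold face with two red stripes, 95 (its x) x 150 (its y) x 8 mm, about 0.12 kg. Origin: centre of its underside. Front end -y, rear end +y. Starts in the channel, rear end against the end block; the closed bar crosses it 30 mm behind its centre. It slides easily on the waxed bed (friction near 0.25); rubber fingertips pressed on its face grip better.
- buffer (a joint): Travel of the blue buffer plate (92 mm wide, 6 mm thick, 20 mm high) across the -y end of the channel: 0 as found, 0.012 m fully home, in bed -y, against its grey fixed stop block with a black knob. Yields at 2.5 N, does not spring back, then stops hard. Set each time somewhere 105 to 150 mm ahead of the panel's front end as found; its place is not measured: see it or feel for it.
- ingot_a: loose gold-and-orange boat-shaped card ingot, about 56 x 130 x 40 mm; a bystander. Origin: centre of its underside.
- ingot_b: a second, like ingot_a; a bystander. Origin: centre of its underside.
- oval_stack: loose stack of four round gold and orange card discs, 92 mm across, 24 mm high; a bystander. Origin: centre of its underside.
- glue_jar: loose round jar, 64 mm across, 85 mm high, red cap; a bystander. Origin: centre of its underside.
- foil_pack: loose red carton, 60 x 110 x 40 mm; a bystander. Origin: centre of its underside.
- glue_brush: loose brush, 160 mm long, lying flat; a bystander. Origin: middle of its length, on the table.
- tape_roll: loose yellow disc, 70 mm across, 30 mm high; a bystander. Origin: centre of its underside.

How it is judged (in metres and radians):
On the way:
1. the clamp bar has been swung past upright (over 1.7 rad) with the panel still home against the end block (moved less than 10 mm) (value of joint clamp_bar above 1.7 rad and distance of panel from where it was at the start of the episode below 0.01 m), for 0.2 s.
At the end, for the whole second after the job is handed in: The bar leans open (over 1.7 rad); the panel lies flat in the channel out from under the bar (its centre at bed y -25 mm or less), the buffer pushed home (over 10 of its 12 mm), the panel still, square within 2 degrees, and nothing touches it but the press (value of joint clamp_bar above 1.7 rad and value of joint buffer above 0.01 m and y of panel in the frame of press_bed between -0.08 and -0.025 m and x of panel in the frame of press_bed between -0.006 and 0.006 m and z of panel in the frame of press_bed between 0.015 and 0.0205 m and angle between panel's own z axis and vertical below 0.03 rad and angle between the y axis of panel and the y axis of press_bed, either way round below 0.035 rad and linear speed of panel below 0.01 m/s).
It fails at once if the gripper pushes or presses the panel with more than 40 N (contact force between the fingers and panel above 40 N).
It fails at once if a bystander is moved more than 30 mm (distance of any of ingot_a, ingot_b, oval_stack, glue_jar, foil_pack, glue_brush, tape_roll from where it was at the start of the episode above 0.03 m).
It fails at once if the panel is lifted out of its channel (z of panel in the frame of press_bed above 0.03 m).
It also fails if it takes over 59 s, if anything falls off the work surface, if the arm or the gripper's body presses on something with over 40 N, if the wrist force passes 120 N, or if a joint passes its speed limit or range.

ROBOT

A 7-joint arm with a two-finger parallel gripper is mounted at the origin on the work surface. World frame = base frame: x ahead of the robot, y to its left, z up, the work surface at z = 0. Lengths are in mm, angles in rad, forces in N, time in s.
With the tool pointing down it reaches from about 350 to 775 mm from the base axis. Payload 3.1 kg.
Tool frame: the origin (TCP) lies at the very end of the fingers, on their centre line; the grasp point (between the pads) lies 19 mm behind it; z points along the fingers, y is the line along which they close (so a half turn about z gives the same grasp; the last joint's range is limited). The gripper opens to 85 mm and grips with 20 to 120 N. Pads are 22 mm wide; open, the fingers measure 114 mm over their backs; the gripper's body (76 mm by 85 mm) begins 54 mm behind the grasp point. The pads swing forward as they close: fully open they stand 13 mm farther back than shut.
Start: joints at [1.183, 0.311, 0.014, 1.512, -0.004, 1.319, -0.027], TCP at [186.455, -517.447, 231.304] pointing down, gripper open.
Joint ranges: [-2.7, 2.7], [-0.3, 1.91], [-1.27, 1.3], [0.12, 2.57], [-1.44, 4.58], [0.2, 2.03], [-3.05, 3.05]. Speed limits (rad/s): [2.79, 2.79, 3.14, 3.14, 3.14, 3.14, 3.14].

INTERFACE

Orientations are given as a unit quaternion [w, x, y, z].
In Python, from station import state, read_camera, camera_info, sign_off gives the robot as it stands.
- The arm moves only by the shell command python3 -m crank 'ROWS' [OPENING] [FORCE]. ROWS is JSON, a list of rows, each an object with "offset": the shift along the tool's x, y, z each as a share of 0.4 m, from -1 to 1, a list of three; "rot": the turn, a rotation vector about the tool's x, y, z each as a share of pi rad, from -1 to 1, a list of three. In form: [{"offset": [dx, dy, dz], "rot": [wx, wy, wz]}, ...]. A call has 1 to 5 rows; each row is the pose to reach, as a shift and turn from the pose commanded when the call began, along the tool's axes at that moment, turning the shorter way round; what a row does not reach only later rows make up. A row lasts 1/12 s, in which the tool goes at most 41.7 mm and 7.16 degrees, less where a joint would pass 70% of its speed; a pose out of reach is approached as far as the arm can. A call with a number of a shift or a turn outside -1 to 1 is refused whole. A call with a gripper value outside its range is refused whole. OPENING is the closure, from -1 (fully open) to 1 (shut), set as the call begins (- or left out, the last holds). The fingers move at their own pace and stop on an object; FORCE is the grip in N (left out, the last holds). Time passes only in rows, so rows that repeat a pose let the fingers close. It gives the time, the measured TCP pose, the force, the opening and the grip force at its end, in the units of the state.
- state(): the state, without advancing time (a new reading comes with each control period).
- read_camera(name): name is "side" or "top" or "wrist"; returns (picture, depth): 384x512x3 uint8, red, green, blue; 384x512 float32, mm along the optical axis (not along the pixel's ray), 0 where there is no reading.
- camera_info(name): a dict with "fx", "fy", "cx", "cy" (pixels), "extrinsics" (4x4, takes a point from camera to world coordinates). Camera axes: x right, y up, looking along -z (the intrinsics and any distortion apply to the point x, -y, -z); pixel columns grow to the right and rows downward; lengths in mm; the calibration is good to about 2 mm. A picture is of the moment at which its call begins: read the wrist's pose just before it. camera_info takes no time and is no camera call; for the wrist camera it gives the pose at the moment of the call.
- sign_off(): hands the job in; it is judged then, once.
The state is a dict: "t": time; "qpos": joint angles; "joint_velocities": joint speeds; "tau": joint torques, N m; "ee_pos": TCP position; "orientation": TCP orientation; "contact_force": force on the tool from outside, world axes, zero at the start; "moment": the same for the moment, N m; "width": finger opening in mm; "grip_force": force on a finger pad.
Only numpy, scipy, OpenCV 4.12 (cv2) and the standard library are available. Lean on these libraries where they do the work, as an engineer would, in place of code of your own. Each camera call takes 0.05 s, during which the arm holds its last target. There are 200 camera calls.

## Working session

There is one attempt and no reset: what is moved stays moved. The work goes in short steps, Python scripts to look and compute and a shell command to move; the robot and the scene stay as the last step left them, time stands still between calls to the robot, and variables do not carry over. Pictures are saved under pics/ and viewed, at most 10 in all, crops included, and the job is handed in when it is done.

```bash
mkdir -p pics; ls
python3 - <<'E'
from station import *
import cv2,numpy as np
for n in ("top","side"):
    im,d=read_camera(n); cv2.imwrite(f"pics/{n}0.png",im[...,::-1]); np.savez(f"{n}0.npz",im=im,d=d)
    c=camera_info(n); print(n,c)
s=state(); print(s)
E
```

```text
pics
top {'fx': 389.9352226364333, 'fy': 389.9352226364333, 'cx': 256.08005254330936, 'cy': 188.06649489341794, 'extrinsics': array([[ 2.89549835e-03,  9.81517436e-01, -1.91350828e-01,
         3.99932444e+02],
       [-9.99884385e-01,  5.69810402e-03,  1.40977956e-02,
        -5.87486351e+01],
       [ 1.49275691e-02,  1.91287884e-01,  9.81420457e-01,
         1.03324405e+03],
       [ 0.00000000e+00,  0.00000000e+00,  0.00000000e+00,
         1.00000000e+00]])}
side {'fx': 459.12816720758445, 'fy': 459.12816720758445, 'cx': 256.08081651616925, 'cy': 202.66410397134294, 'extrinsics': array([[-7.11658043e-01,  5.05157520e-01, -4.88219941e-01,
         4.48552466e+01],
       [-7.02520460e-01, -5.14488544e-01,  4.91697611e-01,
         4.62767068e+02],
       [-2.79882090e-03,  6.92905057e-01,  7.21023403e-01,
         8.36879619e+02],
       [ 0.00000000e+00,  0.00000000e+00,  0.00000000e+00,
         1.00000000e+00]])}
{'t': 0.1, 'qpos': array([ 1.18326461,  0.31165344,  0.01399062,  1.51287597, -0.00440948,
        1.31920305, -0.02722245]), 'joint_velocities': array([-0.00136714, -0.00175231, -0.00141673, -0.00125523, -0.00074631,
       -0.00139284, -0.00075662]), 'tau': array([ 9.85179540e-04, -3.80853474e+01,  1.46477181e-01, -2.31242090e+01,
        1.22682870e-02,  8.09335615e-03, -1.99776264e-05]), 'ee_pos': array([ 186.23746127, -516.82356622,  230.33381424]), 'orientation': array([-1.03123453e-03,  9.85082068e-01,  1.72081977e-01, -2.20201732e-04]), 'contact_force': array([-0.47522134, -0.35083478,  0.54730468]), 'moment': array([ 0.00455906, -0.04459948, -0.08281381]), 'grip_force': 0.0, 'width': 85.52178478836814}
```

View pics/top0.png

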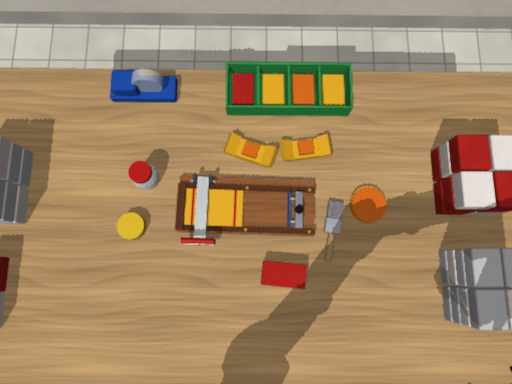

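View pics/side0.png

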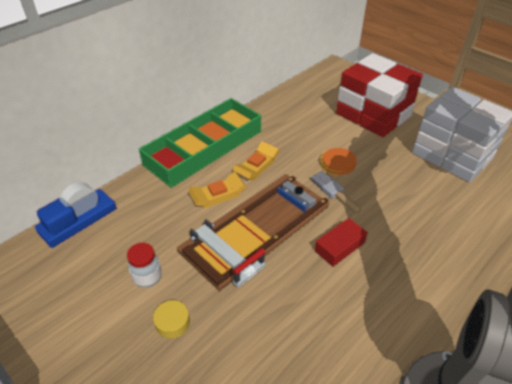

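The top view shows the bed centred near (246,205), with bed +y towards image left and bed +x up. The bar crosses at column 202, with the red handle at (198,241), gold panel at columns 185–243, blue buffer at (291,208) and black knob at (299,209). The side view agrees.

```bash
cat > h.py <<'E'
from station import *
import cv2,numpy as np
def cloud(n,d,c=None):
    c=c or camera_info(n); v,u=np.mgrid[:384,:512]
    P=np.stack([(u-c['cx'])/c['fx']*d,-(v-c['cy'])/c['fy']*d,-d],-1)
    E=c['extrinsics']; return P@E[:3,:3].T+E[:3,3]
def ray(n,u,v,z,c=None):
    c=c or camera_info(n);E=c['extrinsics']
    r=E[:3,:3]@np.array([(u-c['cx'])/c['fx'],-(v-c['cy'])/c['fy'],-1]);o=E[:3,3]
    return o+r*(z-o[2])/r[2]
E
python3 - <<'E'
from h import *
D={n:np.load(n+"0.npz") for n in("top","side")}
for n in D:
    im,d=D[n]['im'],D[n]['d'];P=cloud(n,d);hsv=cv2.cvtColor(im,cv2.COLOR_RGB2HSV)
    H,S,V=cv2.split(hsv);z=P[...,2]
    ok=(d>0)
    def rep(name,m):
        k,l,st,ce=cv2.connectedComponentsWithStats(m.astype(np.uint8))
        for i in range(1,k):
            if st[i,4]<15: continue
            q=P[l==i]; 
            if not(250<q[:,0].mean()<650 and abs(q[:,1].mean())<350):continue
            r=cv2.minAreaRect(q[:,:2].astype(np.float32))
            print(n,name,st[i].tolist(),'mean',q.mean(0).round(),'zpc',np.percentile(q[:,2],[5,50,95]).round(),'rect',np.round(r[0]),np.round(r[1]),round(r[2],1))
    rep('bed',ok&(z>11)&(z<38))
    rep('red',ok&((H<6)|(H>174))&(S>170)&(V>90))
    rep('gold',ok&(H>16)&(H<30)&(S>180)&(V>140))
    rep('blue',ok&(H>100)&(H<130)&(S>80)&(V>50))
    rep('high',ok&(z>42))
E
```

```text
top bed [141, 170, 19, 20, 74] mean [609. 197.  25.] zpc [13. 25. 36.] rect [611. 201.] [22. 61.] 50.1
top bed [175, 176, 30, 57, 1050] mean [552. 108.  28.] zpc [17. 27. 36.] rect [556. 101.] [ 64. 150.] 87.6
top bed [204, 176, 112, 62, 5706] mean [549. -81.  22.] zpc [15. 20. 29.] rect [548. -85.] [160. 289.] 0.1
top bed [324, 201, 20, 62, 711] mean [ 498. -274.   18.] zpc [14. 18. 22.] rect [ 486. -273.] [ 42. 160.] 79.9
top bed [117, 213, 30, 27, 627] mean [495. 246.  29.] zpc [22. 30. 33.] rect [495. 249.] [67. 70.] 0.8
top red [129, 161, 22, 22, 383] mean [625. 218.  84.] zpc [82. 85. 87.] rect [637. 230.] [88. 52.] 45.9
top red [234, 190, 2, 20, 20] mean [566. -18.  26.] zpc [24. 27. 28.] rect [565. -18.] [ 2. 50.] 87.6
top red [191, 203, 2, 22, 23] mean [528.  94.  27.] zpc [24. 26. 29.] rect [528.  94.] [55.  3.] 0.3
top red [181, 238, 33, 5, 144] mean [456.  73.  80.] zpc [77. 80. 83.] rect [457.  71.] [10. 79.] 0.0
top red [261, 261, 46, 28, 1048] mean [ 375. -142.   39.] zpc [37. 40. 43.] rect [ 376. -143.] [109.  59.] 84.6
top gold [184, 188, 9, 37, 243] mean [547. 104. 
[... 2441 characters left out ...]
 -13.  25.] zpc [22. 25. 26.] rect [553. -12.] [ 7. 50.] 88.0
side blue [277, 187, 30, 25, 200] mean [ 538. -157.   32.] zpc [22. 32. 39.] rect [ 543. -158.] [ 12. 104.] 84.1
side high [295, 186, 9, 8, 54] mean [ 537. -183.   46.] zpc [43. 46. 49.] rect [ 538. -182.] [23. 21.] 86.6
side high [204, 219, 9, 7, 34] mean [616.  45.  46.] zpc [43. 46. 49.] rect [616.  44.] [10. 24.] 89.6
side high [190, 228, 8, 9, 33] mean [617.  87.  46.] zpc [43. 47. 49.] rect [619.  87.] [ 8. 23.] 82.2
side high [127, 242, 33, 36, 882] mean [616. 222.  73.] zpc [47. 82. 85.] rect [623. 219.] [61. 60.] 21.0
side high [233, 248, 33, 35, 344] mean [453.  74.  72.] zpc [47. 77. 81.] rect [454.  70.] [82. 14.] 88.3
```

```bash
cat > plan.py <<'E'
# python3 plan.py "x y z yaw" ... : one row-target per waypoint (tool down, tool x at yaw deg), each from the previous pose
import sys,numpy as np
from scipy.spatial.transform import Rotation as R
from station import state
s=state();p=s['ee_pos'];q=np.roll(s['orientation'],-1);r=R.from_quat(q)
print('now',p.round(1),'F',s['contact_force'].round(1),'w',round(s['width'],1),'t',round(s['t'],2))
for a in sys.argv[1:]:
    v=[float(k) for k in a.split()];t=np.array(v[:3]);c=np.radians(v[3])
    x=np.array([np.cos(c),np.sin(c),0]);z=np.array([0,0,-1]);r2=R.from_matrix(np.c_[x,np.cross(z,x),z])
    d=r.inv().apply(t-p);w=(r.inv()*r2).as_rotvec()
    print(a,'offset',(d/400).round(4).tolist(),'rot',(w/np.pi).round(4).tolist(),'rows',max(np.linalg.norm(d)/41.7,np.degrees(np.linalg.norm(w))/7.16).round(1))
    p,r=t,r2
E
python3 plan.py "270 -340 220 45" "355 -150 220 75" "440 0 200 88" "459 70 150 88" "459 70 64 88"
```

```text
now [ 186.2 -516.8  230.3] F [-0.5 -0.4  0.5] w 85.5 t 0.1
270 -340 220 45 offset [0.3469, -0.3448, 0.0265] rot [-0.0007, -0.0001, -0.1399] rows 4.7
355 -150 220 75 offset [0.4861, -0.1856, 0.0] rot [0.0, 0.0, -0.1667] rows 5.0
440 0 200 88 offset [0.4172, 0.1082, 0.05] rot [0.0, 0.0, -0.0722] rows 4.2
459 70 150 88 offset [0.1766, 0.0414, 0.125] rot [0.0, 0.0, 0.0] rows 2.1
459 70 64 88 offset [0.0, 0.0, 0.215] rot [0.0, 0.0, 0.0] rows 2.1
```

```bash
python3 -m crank '[{"offset":[0.347,-0.345,0.026],"rot":[0,0,-0.14]},{"offset":[0.347,-0.345,0.026],"rot":[0,0,-0.14]},{"offset":[0.347,-0.345,0.026],"rot":[0,0,-0.14]},{"offset":[0.347,-0.345,0.026],"rot":[0,0,-0.14]},{"offset":[0.347,-0.345,0.026],"rot":[0,0,-0.14]}]' -0.2
python3 -m crank '[{"offset":[0.486,-0.186,0],"rot":[0,0,-0.167]},{"offset":[0.486,-0.186,0],"rot":[0,0,-0.167]},{"offset":[0.486,-0.186,0],"rot":[0,0,-0.167]},{"offset":[0.486,-0.186,0],"rot":[0,0,-0.167]},{"offset":[0.486,-0.186,0],"rot":[0,0,-0.167]}]'
python3 -m crank '[{"offset":[0.417,0.108,0.05],"rot":[0,0,-0.072]},{"offset":[0.417,0.108,0.05],"rot":[0,0,-0.072]},{"offset":[0.417,0.108,0.05],"rot":[0,0,-0.072]},{"offset":[0.417,0.108,0.05],"rot":[0,0,-0.072]},{"offset":[0.417,0.108,0.05],"rot":[0,0,-0.072]}]'
python3 plan.py "459 70 150 88.3" "459 70 64 88.3"
```

```text
t: 0.52
ee_pos: [271.7, -336.2, 220.2]
orientation: [-0.001, 0.923, 0.386, 0.0]
contact_force: [0.4, -0.7, -0.2]
width: 51.1
grip_force: 0.0
t: 0.93
ee_pos: [355.0, -148.4, 220.7]
orientation: [0.0, 0.792, 0.611, -0.0]
contact_force: [2.4, -0.7, 0.4]
width: 51.4
grip_force: 0.0
t: 1.35
ee_pos: [441.5, 8.0, 200.6]
orientation: [-0.002, 0.715, 0.699, 0.003]
contact_force: [0.1, 0.7, 0.1]
width: 51.3
grip_force: 0.0
now [441.5   8.  200.6] F [0.1 0.7 0.1] w 51.3 t 1.35
459 70 150 88.3 offset [0.1551, 0.0401, 0.1274] rot [0.0005, -0.002, 0.0022] rows 2.0
459 70 64 88.3 offset [0.0, 0.0, 0.215] rot [0.0, 0.0, 0.0] rows 2.1
```

```bash
python3 -m crank '[{"offset":[0.155,0.04,0.12],"rot":[0,0,0]},{"offset":[0.155,0.04,0.12],"rot":[0,0,0]},{"offset":[0.155,0.04,0.12],"rot":[0,0,0]},{"offset":[0.155,0.04,0.12],"rot":[0,0,0]},{"offset":[0.155,0.04,0.12],"rot":[0,0,0]}]'
python3 plan.py "459 70 64 88.3"
python3 - <<'E'
from h import *
im,d=read_camera("wrist");cv2.imwrite("pics/w1.png",im[...,::-1])
E
```

```text
t: 1.77
ee_pos: [457.6, 60.2, 152.7]
orientation: [-0.0, 0.719, 0.695, -0.001]
contact_force: [0.1, -0.7, -0.4]
width: 51.6
grip_force: 0.0
now [457.6  60.2 152.7] F [ 0.1 -0.7 -0.4] w 51.6 t 1.77
459 70 64 88.3 offset [0.0248, 0.003, 0.2216] rot [-0.0003, 0.0003, -0.0015] rows 2.1
```

View pics/w1.png

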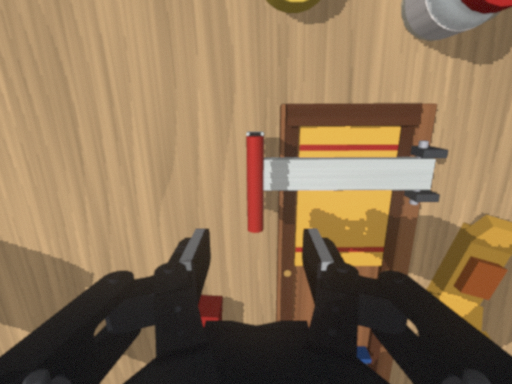

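The rod lies at column 255, rows 132–232, centred between the fingers (columns 195–320). The bar stops at the rod. I'll descend and grip.

```bash
python3 -c "
from h import *
print(ray('wrist',255.5,182,76))"
python3 -m crank '[{"offset":[0.025,0.003,0.11],"rot":[0,0,0]},{"offset":[0.025,0.003,0.17],"rot":[0,0,0]},{"offset":[0.025,0.003,0.222],"rot":[0,0,0]},{"offset":[0.025,0.003,0.222],"rot":[0,0,0]},{"offset":[0.025,0.003,0.222],"rot":[0,0,0]}]'
python3 -m crank '[{"offset":[0,0,0],"rot":[0,0,0]},{"offset":[0,0,0],"rot":[0,0,0]},{"offset":[0,0,0],"rot":[0,0,0]},{"offset":[0,0,0],"rot":[0,0,0]},{"offset":[0,0,0],"rot":[0,0,0]}]' 1 30
python3 -m crank '[{"offset":[0,0,0],"rot":[0,0,0]},{"offset":[0,0,0],"rot":[0,0,0]},{"offset":[0,0,0],"rot":[0,0,0]}]'
```

```text
[459.21491005  73.38469173  76.        ]
t: 2.23
ee_pos: [459.2, 69.3, 64.2]
orientation: [0.0, 0.72, 0.694, -0.001]
contact_force: [1.0, -0.3, -0.0]
width: 51.1
grip_force: 0.0
t: 2.65
ee_pos: [457.1, 70.8, 65.4]
orientation: [-0.001, 0.719, 0.695, -0.002]
contact_force: [-6.7, -0.7, 9.8]
width: 12.7
grip_force: 29.3
t: 2.9
ee_pos: [457.0, 70.8, 65.4]
orientation: [-0.001, 0.719, 0.695, -0.002]
contact_force: [-6.2, -0.8, 9.9]
width: 12.5
grip_force: 29.3
```

Force up and a width under 14 mm suggest the rod sits near the pad tips. I'll regrip 7 mm deeper.

```bash
python3 -m crank '[{"offset":[0,0,0],"rot":[0,0,0]},{"offset":[0,0,0],"rot":[0,0,0]},{"offset":[0,0,0],"rot":[0,0,0]},{"offset":[0,0,0.018],"rot":[0,0,0]},{"offset":[0,0,0.018],"rot":[0,0,0]}]' 0
python3 -m crank '[{"offset":[0,0,0],"rot":[0,0,0]},{"offset":[0,0,0],"rot":[0,0,0]},{"offset":[0,0,0],"rot":[0,0,0]},{"offset":[0,0,0],"rot":[0,0,0]},{"offset":[0,0,0],"rot":[0,0,0]}]' 1 35
python3 plan.py "459 70 64 88.3"
```

```text
t: 3.32
ee_pos: [459.0, 70.6, 56.0]
orientation: [-0.0, 0.719, 0.695, -0.0]
contact_force: [0.0, -0.1, 0.0]
width: 42.6
grip_force: 0.0
t: 3.73
ee_pos: [457.0, 70.9, 56.5]
orientation: [-0.001, 0.719, 0.695, -0.002]
contact_force: [-4.6, -0.3, 5.3]
width: 13.0
grip_force: 34.2
now [457.   70.9  56.5] F [-4.6 -0.3  5.3] w 13.0 t 3.73
459 70 64 88.3 offset [-0.0022, 0.005, -0.0187] rot [-0.0015, 0.0004, -0.0013] rows 0.2
```

Run:
```python
import numpy as np
th=np.linspace(0,107,21); a=np.radians(14.5+th)
u=(-163.2*np.cos(a)+158-0.0)/400; w=(163.2*np.sin(a)-41)/400
for k in range(4):
    print([[0,round(u[i]-u[5*k],3),round(-(w[i]-w[5*k]),3)] for i in range(5*k+1,5*k+6)])
```

```text
[[0, np.float64(0.011), np.float64(-0.036)], [0, np.float64(0.026), np.float64(-0.072)], [0, np.float64(0.044), np.float64(-0.105)], [0, np.float64(0.065), np.float64(-0.137)], [0, np.float64(0.088), np.float64(-0.167)]]
[[0, np.float64(0.026), np.float64(-0.027)], [0, np.float64(0.055), np.float64(-0.052)], [0, np.float64(0.086), np.float64(-0.074)], [0, np.float64(0.119), np.float64(-0.093)], [0, np.float64(0.154), np.float64(-0.109)]]
[[0, np.float64(0.036), np.float64(-0.013)], [0, np.float64(0.073), np.float64(-0.022)], [0, np.float64(0.111), np.float64(-0.028)], [0, np.float64(0.149), np.float64(-0.03)], [0, np.float64(0.187), np.float64(-0.028)]]
[[0, np.float64(0.038), np.float64(0.005)], [0, np.float64(0.075), np.float64(0.013)], [0, np.float64(0.111), np.float64(0.025)], [0, np.float64(0.146), np.float64(0.04)], [0, np.float64(0.179), np.float64(0.059)]]
```

```bash
python3 -m crank '[{"offset":[0,0.008,-0.036],"rot":[0,0,0]},{"offset":[0,0.022,-0.072],"rot":[0,0,0]},{"offset":[0,0.04,-0.105],"rot":[0,0,0]},{"offset":[0,0.061,-0.137],"rot":[0,0,0]},{"offset":[0,0.084,-0.167],"rot":[0,0,0]}]'
python3 -m crank '[{"offset":[0,0,0],"rot":[0,0,0]},{"offset":[0,0,0],"rot":[0,0,0]}]'
```

```text
t: 4.15
ee_pos: [488.9, 70.0, 122.3]
orientation: [-0.003, 0.719, 0.695, -0.004]
contact_force: [-5.2, 0.8, -4.1]
width: 12.6
grip_force: 34.2
t: 4.32
ee_pos: [489.4, 70.0, 123.0]
orientation: [-0.003, 0.719, 0.695, -0.003]
contact_force: [-7.1, 0.7, 1.4]
width: 12.6
grip_force: 34.7
```

Following the arc well; continuing.

```bash
python3 -m crank '[{"offset":[0,0.023,-0.027],"rot":[0,0,0]},{"offset":[0,0.052,-0.052],"rot":[0,0,0]},{"offset":[0,0.083,-0.074],"rot":[0,0,0]},{"offset":[0,0.116,-0.093],"rot":[0,0,0]},{"offset":[0,0.151,-0.109],"rot":[0,0,0]}]'
python3 -m crank '[{"offset":[0,0,0],"rot":[0,0,0]}]'
python3 -m crank '[{"offset":[0,0.036,-0.013],"rot":[0,0,0]},{"offset":[0,0.073,-0.022],"rot":[0,0,0]},{"offset":[0,0.111,-0.028],"rot":[0,0,0]},{"offset":[0,0.149,-0.03],"rot":[0,0,0]},{"offset":[0,0.187,-0.028],"rot":[0,0,0]}]'
python3 -m crank '[{"offset":[0,0,0],"rot":[0,0,0]},{"offset":[0,0,0],"rot":[0,0,0]}]'
python3 - <<'E'
from h import *
im,d=read_camera("side");cv2.imwrite("pics/s2.png",cv2.resize(im[100:330,120:380,::-1],None,fx=2.5,fy=2.5))
E
```

```text
t: 4.73
ee_pos: [548.2, 68.2, 168.2]
orientation: [-0.003, 0.719, 0.695, -0.005]
contact_force: [-12.6, -0.1, 13.3]
width: 12.5
grip_force: 36.8
t: 4.82
ee_pos: [553.4, 68.1, 170.0]
orientation: [-0.0, 0.719, 0.695, -0.001]
contact_force: [-9.2, -2.2, 13.5]
width: 12.6
grip_force: 37.1
t: 5.23
ee_pos: [627.8, 65.8, 179.3]
orientation: [-0.001, 0.719, 0.695, -0.0]
contact_force: [-3.9, 0.3, 4.7]
width: 12.9
grip_force: 38.4
t: 5.4
ee_pos: [629.0, 65.8, 178.9]
orientation: [0.0, 0.719, 0.695, 0.001]
contact_force: [-0.9, 0.1, 3.4]
width: 12.6
grip_force: 38.4
```

View pics/s2.png

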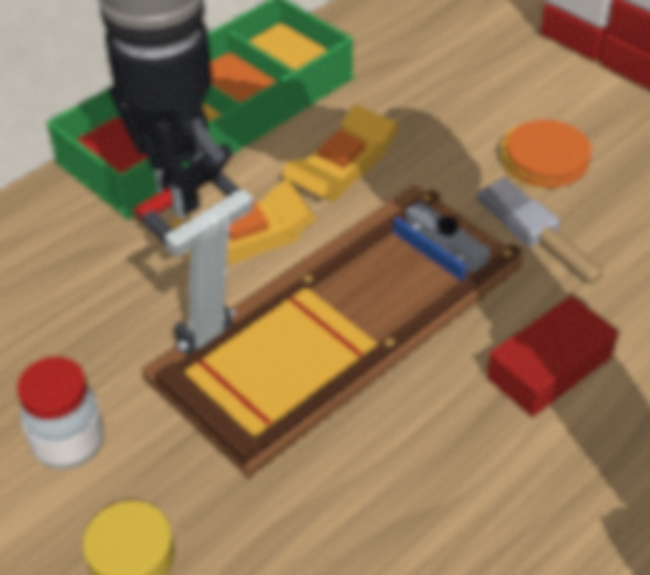

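The bar stands nearly upright at crop (210,280), held by the red rod at (155,205). The panel is still home at (280,360). I'll finish the swing now, then release a little and lift.

```bash
python3 -m crank '[{"offset":[0,0.038,0.005],"rot":[0,0,0]},{"offset":[0,0.075,0.013],"rot":[0,0,0]},{"offset":[0,0.111,0.025],"rot":[0,0,0]},{"offset":[0,0.146,0.04],"rot":[0,0,0]},{"offset":[0,0.179,0.059],"rot":[0,0,0]}]'
python3 -m crank '[{"offset":[0,0,0],"rot":[0,0,0]},{"offset":[0,0,0],"rot":[0,0,0]},{"offset":[0,0,0],"rot":[0,0,0]}]'
```

```text
t: 5.87
ee_pos: [698.2, 63.6, 154.4]
orientation: [-0.001, 0.719, 0.695, -0.001]
contact_force: [-1.0, 0.8, 1.0]
width: 12.3
grip_force: 40.0
t: 6.12
ee_pos: [698.4, 63.5, 153.9]
orientation: [-0.001, 0.719, 0.695, -0.001]
contact_force: [-0.5, 2.6, -3.9]
width: 12.4
grip_force: 40.1
```

```bash
python3 -m crank '[{"offset":[0,0,0],"rot":[0,0,0]},{"offset":[0,0,0],"rot":[0,0,0]},{"offset":[0,0.02,0],"rot":[0,0,0]},{"offset":[0,0.03,0.01],"rot":[0,0,0]},{"offset":[0,0.03,0.01],"rot":[0,0,0]}]' 0.4
python3 -m crank '[{"offset":[0,0,-0.06],"rot":[0,0,0]},{"offset":[0,0,-0.12],"rot":[0,0,0]},{"offset":[0,0,-0.18],"rot":[0,0,0]},{"offset":[0,0,-0.18],"rot":[0,0,0]}]'
python3 - <<'E'
from h import *
for n in("side","top"):
    im,d=read_camera(n);P=cloud(n,d);H,S,V=cv2.split(cv2.cvtColor(im,cv2.COLOR_RGB2HSV))
    m=(d>0)&((H<6)|(H>174))&(S>150)&(V>70)&(P[...,2]>90)&(abs(P[...,1]-65)<60)&(P[...,0]<760); print(n,m.sum(),P[m].mean(0).round(1) if m.any() else '')
    if n=="top": cv2.imwrite("pics/t3.png",cv2.resize(im[100:300,100:400,::-1],None,fx=2,fy=2))
E
python3 plan.py
```

```text
t: 6.53
ee_pos: [711.9, 61.0, 150.4]
orientation: [0.0, 0.72, 0.694, -0.001]
contact_force: [0.0, -1.0, -0.5]
width: 25.6
grip_force: 0.0
t: 6.87
ee_pos: [713.8, 62.7, 229.4]
orientation: [0.003, 0.72, 0.694, 0.004]
contact_force: [1.2, 0.5, 1.5]
width: 25.6
grip_force: 0.0
side 138 [707.6  62.3 168.8]
top 0 
now [712.   62.3 224.5] F [0.1 0.2 0.2] w 25.9 t 6.97
```

View pics/t3.png

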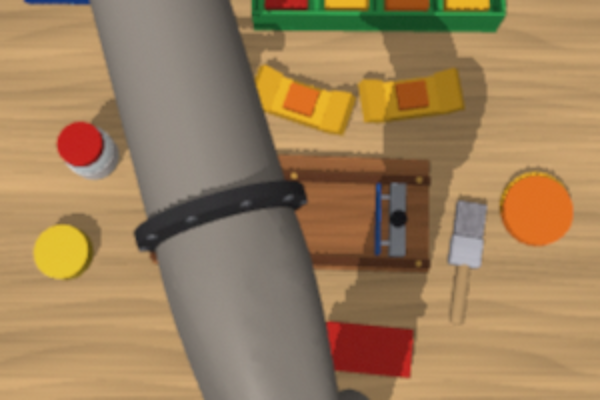

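```bash
python3 plan.py "547 40 200 88.3" "547 40 50 88.3" "547 40 31 88.3"
```

```text
now [712.   62.3 224.5] F [0.1 0.2 0.2] w 25.9 t 6.97
547 40 200 88.3 offset [-0.0699, -0.4106, 0.0601] rot [0.0008, -0.0, -0.0016] rows 4.0
547 40 50 88.3 offset [0.0, 0.0, 0.375] rot [0.0, 0.0, 0.0] rows 3.6
547 40 31 88.3 offset [0.0, 0.0, 0.0475] rot [0.0, 0.0, 0.0] rows 0.5
```

```bash
python3 -m crank '[{"offset":[-0.02,-0.1,0],"rot":[0,0,0]},{"offset":[-0.04,-0.2,0.01],"rot":[0,0,0]},{"offset":[-0.07,-0.3,0.04],"rot":[0,0,0]},{"offset":[-0.07,-0.41,0.06],"rot":[0,0,0]},{"offset":[-0.07,-0.41,0.06],"rot":[0,0,0]}]' 1 40
python3 -m crank '[{"offset":[0,0,0.1],"rot":[0,0,0]},{"offset":[0,0,0.2],"rot":[0,0,0]},{"offset":[0,0,0.3],"rot":[0,0,0]},{"offset":[0,0,0.375],"rot":[0,0,0]},{"offset":[0,0,0.375],"rot":[0,0,0]}]'
python3 -m crank '[{"offset":[0,0,0],"rot":[0,0,0]},{"offset":[0,0,0],"rot":[0,0,0]},{"offset":[0,0,0.04],"rot":[0,0,0]},{"offset":[0,0,0.04],"rot":[0,0,0]}]'
python3 plan.py "547 40 28 88.3"
```

```text
t: 7.38
ee_pos: [531.8, 38.5, 191.3]
orientation: [-0.006, 0.718, 0.696, -0.011]
contact_force: [-2.7, 1.2, -1.8]
width: 0.4
grip_force: 0.0
t: 7.8
ee_pos: [539.3, 38.1, 41.3]
orientation: [-0.005, 0.719, 0.695, -0.007]
contact_force: [-1.4, -0.6, -0.8]
width: -0.1
grip_force: 0.0
t: 8.13
ee_pos: [547.5, 40.0, 33.8]
orientation: [0.001, 0.719, 0.695, 0.0]
contact_force: [-0.4, 0.1, -0.2]
width: -0.2
grip_force: 0.0
now [547.5  40.   33.8] F [-0.4  0.1 -0.2] w -0.2 t 8.13
547 40 28 88.3 offset [0.0, -0.0012, 0.0144] rot [0.0005, 0.0, -0.0015] rows 0.1
```

```bash
python3 -m crank '[{"offset":[0,0,0.01],"rot":[0,0,0]},{"offset":[0,0,0.015],"rot":[0,0,0]},{"offset":[0,0,0.015],"rot":[0,0,0]}]'
python3 -m crank '[{"offset":[0,0,0.0025],"rot":[0,0,0]},{"offset":[0,0,0.0025],"rot":[0,0,0]}]'
python3 -m crank '[{"offset":[0,0,0.0025],"rot":[0,0,0]},{"offset":[0,0,0.0025],"rot":[0,0,0]}]'
python3 -m crank '[{"offset":[0,0,0.0025],"rot":[0,0,0]},{"offset":[0,0,0.0025],"rot":[0,0,0]}]'
```

```text
t: 8.38
ee_pos: [547.4, 40.0, 27.7]
orientation: [0.001, 0.719, 0.695, 0.0]
contact_force: [-0.4, 0.1, -0.8]
width: -0.2
grip_force: 0.0
t: 8.55
ee_pos: [547.1, 40.0, 26.3]
orientation: [0.0, 0.719, 0.695, 0.0]
contact_force: [-1.0, -0.1, -0.4]
width: -0.1
grip_force: 0.0
t: 8.72
ee_pos: [547.3, 40.0, 26.2]
orientation: [0.001, 0.719, 0.695, 0.0]
contact_force: [-1.8, -0.5, 5.5]
width: -0.3
grip_force: 3.0
t: 8.88
ee_pos: [547.8, 40.1, 26.1]
orientation: [0.001, 0.719, 0.695, 0.001]
contact_force: [-3.0, -0.9, 11.0]
width: 0.2
grip_force: 5.4
```

```bash
python3 -m crank '[{"offset":[-0.008,0,0.001],"rot":[0,0,0]},{"offset":[-0.018,0,0.001],"rot":[0,0,0]},{"offset":[-0.028,0,0.001],"rot":[0,0,0]},{"offset":[-0.04,0,0.001],"rot":[0,0,0]},{"offset":[-0.05,0,0.001],"rot":[0,0,0]}]'
python3 -m crank '[{"offset":[-0.012,0,0],"rot":[0,0,0]},{"offset":[-0.025,0,0],"rot":[0,0,0]},{"offset":[-0.038,0,0],"rot":[0,0,0]},{"offset":[-0.05,0,0],"rot":[0,0,0]},{"offset":[-0.062,0,0],"rot":[0,0,0]}]'
python3 -m crank '[{"offset":[-0.012,0,0],"rot":[0,0,0]},{"offset":[-0.025,0,0],"rot":[0,0,0]},{"offset":[-0.038,0,0],"rot":[0,0,0]},{"offset":[-0.038,0,0],"rot":[0,0,0]}]'
python3 - <<'E'
from h import *
im,d=read_camera("side");cv2.imwrite("pics/s4.png",cv2.resize(im[100:330,120:380,::-1],None,fx=2.5,fy=2.5))
E
```

```text
t: 9.3
ee_pos: [547.7, 23.2, 26.1]
orientation: [0.0, 0.718, 0.696, 0.003]
contact_force: [-2.7, 3.1, 10.6]
width: 0.0
grip_force: 5.4
t: 9.72
ee_pos: [546.9, -1.6, 26.2]
orientation: [0.0, 0.718, 0.696, 0.003]
contact_force: [-3.0, 3.3, 10.8]
width: -0.0
grip_force: 5.5
t: 10.05
ee_pos: [546.4, -18.5, 26.1]
orientation: [0.001, 0.719, 0.695, 0.002]
contact_force: [-3.3, 1.3, 11.5]
width: -0.2
grip_force: 5.7
```

View pics/s4.png

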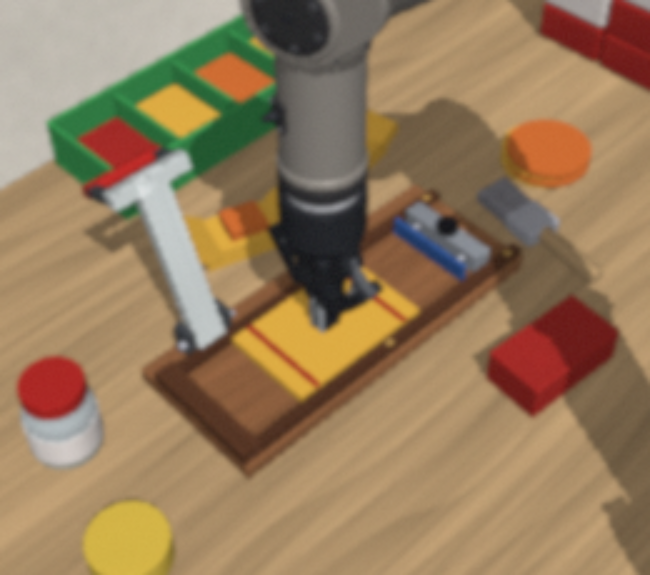

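The panel has followed the fingertips by about 58 mm, with front corner near (415,312). The bar leans open at (180,260). Continuing.

```bash
python3 -m crank '[{"offset":[-0.012,0,0.002],"rot":[0,0,0]},{"offset":[-0.025,0,0.002],"rot":[0,0,0]},{"offset":[-0.038,0,0.002],"rot":[0,0,0]},{"offset":[-0.05,0,0.002],"rot":[0,0,0]},{"offset":[-0.062,0,0.002],"rot":[0,0,0]}]'
python3 -m crank '[{"offset":[-0.012,0,0],"rot":[0,0,0]},{"offset":[-0.025,0,0],"rot":[0,0,0]},{"offset":[-0.038,0,0],"rot":[0,0,0]},{"offset":[-0.05,0,0],"rot":[0,0,0]},{"offset":[-0.06,0,0],"rot":[0,0,0]}]'
python3 -m crank '[{"offset":[-0.008,0,0],"rot":[0,0,0]},{"offset":[-0.016,0,0],"rot":[0,0,0]},{"offset":[-0.024,0,0],"rot":[0,0,0]}]'
python3 -m crank '[{"offset":[-0.006,0,0],"rot":[0,0,0]},{"offset":[-0.012,0,0],"rot":[0,0,0]}]'
```

```text
t: 10.52
ee_pos: [545.8, -40.5, 26.1]
orientation: [-0.0, 0.718, 0.696, 0.003]
contact_force: [-3.9, 5.4, 15.4]
width: -0.0
grip_force: 7.8
t: 10.93
ee_pos: [545.0, -64.9, 26.1]
orientation: [0.0, 0.718, 0.696, 0.003]
contact_force: [-4.0, 4.7, 16.1]
width: 0.0
grip_force: 7.8
t: 11.18
ee_pos: [544.7, -74.3, 26.1]
orientation: [0.0, 0.718, 0.696, 0.003]
contact_force: [-4.0, 5.5, 15.0]
width: -0.1
grip_force: 7.8
t: 11.35
ee_pos: [545.0, -78.8, 26.1]
orientation: [0.0, 0.718, 0.696, 0.003]
contact_force: [-2.0, 6.2, 13.9]
width: 0.4
grip_force: 6.8
```

```bash
for i in 1; do
python3 -m crank '[{"offset":[-0.005,0,0],"rot":[0,0,0]},{"offset":[-0.01,0,0],"rot":[0,0,0]}]'
python3 -m crank '[{"offset":[-0.005,0,0],"rot":[0,0,0]},{"offset":[-0.01,0,0],"rot":[0,0,0]}]'
python3 -m crank '[{"offset":[-0.005,0,0],"rot":[0,0,0]},{"offset":[-0.01,0,0],"rot":[0,0,0]}]'; done | grep -E "ee_pos|contact"
python3 - <<'E'
from h import *
im,d=read_camera("side");cv2.imwrite("pics/s5.png",cv2.resize(im[140:290,200:360,::-1],None,fx=4,fy=4))
E
```

```text
ee_pos: [545.7, -82.6, 26.1]
contact_force: [-1.2, 4.7, 12.4]
ee_pos: [546.0, -86.7, 26.1]
contact_force: [0.7, 5.5, 12.6]
ee_pos: [546.1, -90.9, 26.1]
contact_force: [0.3, 5.0, 10.3]
```

View pics/s5.png

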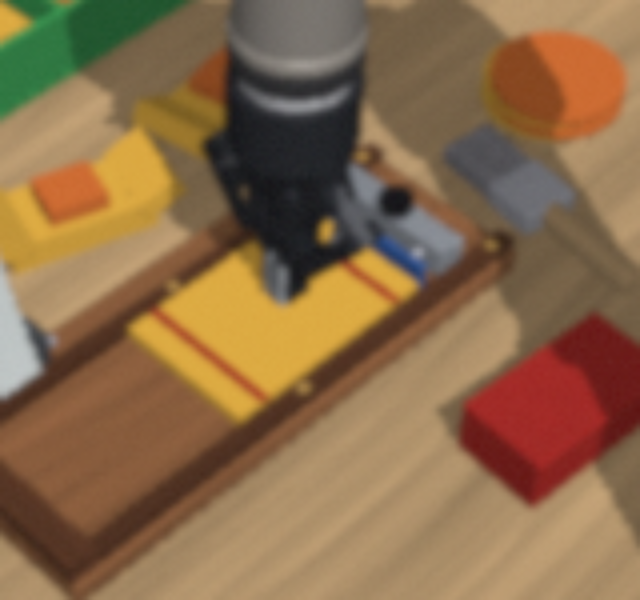

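The panel front (415,290) is at the buffer (425,270), and the fingers seem to have slipped about 10 mm forward. I'll measure the panel and buffer.

```bash
cat > meas.py <<'E'
from h import *
o=np.array([545.5,-47.5]);ps=-0.0305
ex=np.array([np.cos(ps),np.sin(ps)]);ey=np.array([-np.sin(ps),np.cos(ps)])
for n in("side","top"):
    im,d=read_camera(n);c=camera_info(n);E=c['extrinsics'];H,S,V=cv2.split(cv2.cvtColor(im,cv2.COLOR_RGB2HSV))
    P=cloud(n,d);v,u=np.mgrid[:384,:512]
    r=np.stack([(u-c['cx'])/c['fx'],-(v-c['cy'])/c['fy'],-np.ones(u.shape)],-1)@E[:3,:3].T
    for nm,m,z in(("gold",(H>14)&(H<32)&(S>150)&(V>90),26),("blue",(H>100)&(H<130)&(S>80)&(V>40),38)):
        Q=E[:3,3]+r*((z-E[2,3])/r[...,2])[...,None];b=Q[...,:2]-o;bx=b@ex;by=b@ey
        k=m&(abs(bx)<50)&(by>-150)&(by<158)
        if k.sum()>10:
            for lo in(-45,-25,0,20):
                s=k&(bx>lo)&(bx<lo+20)
                if s.sum()>5: print(n,nm,'bx',lo,'by',by[s].min().round(1),by[s].max().round(1),s.sum())
E
python3 meas.py
```

```text
side gold bx -45 by -105.3 49.0 394
side gold bx -25 by -104.9 49.6 380
side gold bx 0 by -101.0 49.3 223
side gold bx 20 by -104.2 48.9 254
side blue bx -45 by -113.9 -102.3 28
side blue bx -25 by -113.6 -102.7 16
top gold bx -45 by -24.5 43.4 182
top gold bx -25 by -16.0 44.4 162
top gold bx 0 by -10.0 45.2 135
top gold bx 20 by -1.4 43.9 118
```

Buffer contact stalled the panel (rear edge ≈ bed y 45) and the fingers slid over the face. The rear edge is now free, so I'll go behind it and push there.

```bash
python3 -m crank '[{"offset":[0,0,-0.05],"rot":[0,0,0]},{"offset":[0,0,-0.12],"rot":[0,0,0]},{"offset":[0,0,-0.12],"rot":[0,0,0]},{"offset":[0,0,-0.12],"rot":[0,0,0]}]'
python3 plan.py "547.5 20 70 88.25" "547.5 20 22 88.25"
```

```text
t: 12.33
ee_pos: [544.0, -95.2, 72.7]
orientation: [0.002, 0.719, 0.695, 0.001]
contact_force: [-0.7, 0.8, 0.1]
width: 0.1
grip_force: 0.0
now [544.  -95.2  72.7] F [-0.7  0.8  0.1] w 0.1 t 12.33
547.5 20 70 88.25 offset [0.2882, -0.0011, 0.0065] rot [0.0015, 0.0002, -0.0012] rows 2.8
547.5 20 22 88.25 offset [0.0, 0.0, 0.12] rot [0.0, 0.0, 0.0] rows 1.2
```

```bash
python3 -m crank '[{"offset":[0.1,0,0],"rot":[0,0,0]},{"offset":[0.2,0,0],"rot":[0,0,0]},{"offset":[0.288,0,0],"rot":[0,0,0]},{"offset":[0.288,0,0],"rot":[0,0,0]},{"offset":[0.288,0,0],"rot":[0,0,0]}]'
python3 -m crank '[{"offset":[0,0,0.02],"rot":[0,0,0]},{"offset":[0,0,0.04],"rot":[0,0,0]},{"offset":[0,0,0.04],"rot":[0,0,0]}]'
python3 meas.py
python3 - <<'E'
from h import *
im,d=read_camera("wrist");cv2.imwrite("pics/w6.png",im[...,::-1])
E
python3 plan.py "547.5 20 22 88.25"
```

```text
t: 12.75
ee_pos: [545.1, 23.8, 70.0]
orientation: [-0.001, 0.717, 0.697, 0.0]
contact_force: [-0.1, -0.7, -0.8]
width: -0.1
grip_force: 0.0
t: 13.0
ee_pos: [544.1, 17.4, 51.9]
orientation: [-0.001, 0.72, 0.694, -0.002]
contact_force: [-1.2, -0.1, -1.5]
width: -0.1
grip_force: 0.0
side gold bx -45 by -105.3 48.6 392
side gold bx -25 by -104.9 49.2 384
side gold bx 0 by -105.0 47.4 268
side gold bx 20 by -105.3 6.5 194
side blue bx -45 by -113.9 -102.0 29
side blue bx -25 by -113.6 -102.4 29
side blue bx 0 by -113.8 -102.5 28
side blue bx 20 by -114.0 -102.1 26
top gold bx -45 by -104.8 -3.2 281
top gold bx -25 by -106.9 5.4 305
top gold bx 0 by -106.6 16.8 341
top gold bx 20 by -106.2 20.3 348
top blue bx -45 by -111.4 -108.5 16
top blue bx -25 by -113.3 -108.1 18
top blue bx 0 by -113.2 -107.7 22
top blue bx 20 by -112.9 -107.5 18
now [545.8  18.6  54. ] F [0.4 0.6 0.2] w -0.3 t 13.15
547.5 20 22 88.25 offset [0.0036, 0.0043, 0.08] rot [-0.0004, 0.0001, -0.0018] rows 0.8
```

View pics/w6.png

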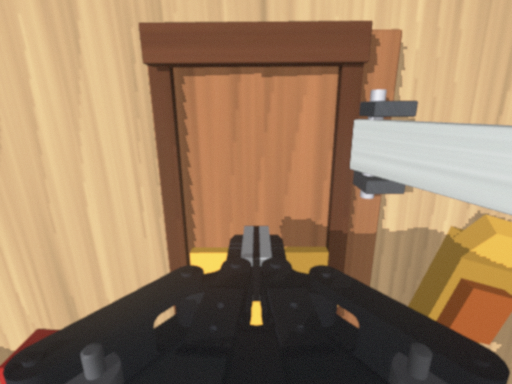

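The rear edge is at row 248, columns 190–328, and the fingertips sit above the empty channel just behind it. I'll check with a ray and descend.

```bash
python3 -c "
from h import *
print(ray('wrist',210,248,26),ray('wrist',310,247,26))"
python3 -m crank '[{"offset":[0.006,0.004,0.03],"rot":[0,0,0]},{"offset":[0.006,0.004,0.06],"rot":[0,0,0]},{"offset":[0.006,0.004,0.08],"rot":[0,0,0]},{"offset":[0.006,0.004,0.08],"rot":[0,0,0]}]'
python3 -m crank '[{"offset":[0,0,0],"rot":[0,0,0]}]'
```

```text
[ 5.14365276e+02 -4.29661905e-01  2.60000000e+01] [583.39757346  -1.9918156   26.        ]
t: 13.48
ee_pos: [545.4, 21.9, 19.9]
orientation: [-0.002, 0.719, 0.695, -0.002]
contact_force: [-0.5, -0.1, 0.2]
width: 0.3
grip_force: 0.0
t: 13.57
ee_pos: [546.8, 22.2, 21.5]
orientation: [-0.001, 0.719, 0.695, -0.001]
contact_force: [-0.4, 0.4, 0.1]
width: 0.1
grip_force: 0.0
```

```bash
(
python3 -m crank '[{"offset":[-0.01,0,0],"rot":[0,0,0]},{"offset":[-0.02,0,0],"rot":[0,0,0]},{"offset":[-0.02,0,0],"rot":[0,0,0]}]'
python3 -m crank '[{"offset":[-0.005,0,0],"rot":[0,0,0]},{"offset":[-0.01,0,0],"rot":[0,0,0]}]'
python3 -m crank '[{"offset":[-0.005,0,0],"rot":[0,0,0]},{"offset":[-0.01,0,0],"rot":[0,0,0]}]'
) | grep -E "ee_pos|contact"
```

```text
ee_pos: [548.0, 12.6, 23.1]
contact_force: [-0.1, 0.2, 0.5]
ee_pos: [547.6, 10.1, 23.0]
contact_force: [-0.3, -0.1, -0.1]
ee_pos: [547.3, 6.1, 22.8]
contact_force: [-0.6, 1.8, 0.1]
```

```bash
(
python3 -m crank '[{"offset":[-0.005,0,0],"rot":[0,0,0]},{"offset":[-0.005,0,0],"rot":[0,0,0]}]'
python3 -m crank '[{"offset":[-0.005,0,0],"rot":[0,0,0]},{"offset":[-0.005,0,0],"rot":[0,0,0]}]'
python3 -m crank '[{"offset":[-0.005,0,0],"rot":[0,0,0]},{"offset":[-0.005,0,0],"rot":[0,0,0]}]'
python3 -m crank '[{"offset":[-0.005,0,0],"rot":[0,0,0]},{"offset":[-0.005,0,0],"rot":[0,0,0]}]'
) | grep -E "ee_pos|contact"
```

```text
ee_pos: [547.3, 5.2, 22.8]
contact_force: [1.3, 1.6, 0.3]
ee_pos: [547.2, 3.0, 22.8]
contact_force: [-0.8, 3.4, -0.0]
ee_pos: [547.2, 0.4, 22.8]
contact_force: [0.0, 3.3, 0.7]
ee_pos: [547.1, -2.0, 22.8]
contact_force: [-0.3, 3.1, 1.7]
```

```bash
(
python3 -m crank '[{"offset":[-0.004,0,0],"rot":[0,0,0]},{"offset":[-0.004,0,0],"rot":[0,0,0]}]'
python3 -m crank '[{"offset":[-0.004,0,0],"rot":[0,0,0]},{"offset":[-0.004,0,0],"rot":[0,0,0]}]'
python3 -m crank '[{"offset":[-0.004,0,0],"rot":[0,0,0]},{"offset":[-0.004,0,0],"rot":[0,0,0]}]'
) | grep -E "ee_pos|contact"
```

```text
ee_pos: [547.0, -3.7, 22.7]
contact_force: [0.5, 3.1, 1.8]
ee_pos: [546.9, -5.3, 22.7]
contact_force: [-0.1, 2.8, 1.8]
ee_pos: [546.9, -5.9, 22.8]
contact_force: [-0.8, 3.8, 1.5]
```

```bash
(
python3 -m crank '[{"offset":[-0.003,0,0],"rot":[0,0,0]},{"offset":[-0.003,0,0],"rot":[0,0,0]}]'
python3 -m crank '[{"offset":[-0.003,0,0],"rot":[0,0,0]},{"offset":[-0.003,0,0],"rot":[0,0,0]}]'
) | grep -E "ee_pos|contact"
```

```text
ee_pos: [546.9, -6.0, 22.8]
contact_force: [-0.3, 4.9, 0.6]
ee_pos: [546.9, -6.1, 22.8]
contact_force: [1.0, 7.8, 1.1]
```

It has stalled hard at y −6 after about 12 mm of buffer travel. I'll back off, lift and check.

```bash
python3 -m crank '[{"offset":[0.02,0,0],"rot":[0,0,0]},{"offset":[0.04,0,0],"rot":[0,0,0]},{"offset":[0.05,0,-0.08],"rot":[0,0,0]},{"offset":[0.05,0,-0.18],"rot":[0,0,0]},{"offset":[0.05,0,-0.28],"rot":[0,0,0]}]' >/dev/null
python3 -m crank '[{"offset":[0,0,-0.1],"rot":[0,0,0]},{"offset":[0,-0.1,-0.2],"rot":[0,0,0]},{"offset":[0,-0.2,-0.2],"rot":[0,0,0]},{"offset":[0,-0.2,-0.2],"rot":[0,0,0]},{"offset":[0,-0.2,-0.2],"rot":[0,0,0]}]'
python3 meas.py
python3 - <<'E'
from h import *
im,d=read_camera("side");cv2.imwrite("pics/s7.png",cv2.resize(im[130:320,140:360,::-1],None,fx=3,fy=3))
E
```

```text
t: 16.48
ee_pos: [464.8, 12.8, 215.5]
orientation: [0.002, 0.719, 0.695, -0.002]
contact_force: [0.2, -0.3, 0.3]
width: -0.1
grip_force: 0.0
side gold bx -45 by -116.9 37.3 372
side gold bx -25 by -117.0 37.0 378
side gold bx 0 by -117.1 37.5 364
side gold bx 20 by -117.0 37.3 339
side blue bx -45 by -124.4 -113.9 26
side blue bx -25 by -126.2 -114.4 28
side blue bx 0 by -127.8 -114.6 26
side blue bx 20 by -124.6 -114.0 23
top gold bx -45 by -117.7 32.6 407
top gold bx -25 by -117.4 33.2 410
top gold bx 0 by -117.0 32.5 406
top gold bx 20 by -116.7 33.1 394
top blue bx -45 by -124.2 -118.9 18
top blue bx -25 by -126.2 -121.1 15
top blue bx 0 by -126.1 -120.7 18
top blue bx 20 by -123.2 -120.4 16
```

View pics/s7.png

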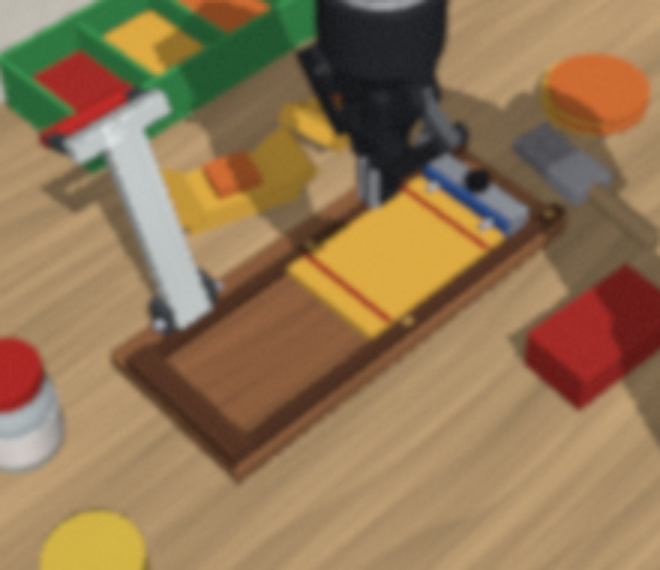

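The bar leans open (160,230). The panel is square in the channel with its front at (500,245) on the buffer, which has moved about 12 mm against the grey block. Nothing else has moved.

```bash
python3 -c "
from station import *
print(sign_off())"
```

```text
the job is handed in; nothing more can be done
None
```

The job is handed in with no verdict returned: the clamp bar leans open on its own, and the panel lies square in the channel (centre about bed y −42 mm) with the buffer pushed about 12 mm home against its stop. The highest contact force I read on the panel was about 16 N, and the bystanders look undisturbed in the last picture.

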